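# Make up the two station kits

### The job

Make up two kits from the things standing between the two wooden boards: the steel sauce cup and a salt shaker on the paddle board with the handle (for the order window), and the kitchen timer and the other salt shaker on the plain board (for the fryer). On each board the salt shaker stands in the small well and the other thing in the large well, each upright and flat on the well's floor, let go. Leave the keys and the roll of tape where they are, and do not tip the cup, the shakers or the timer over on the way.

Things in the scene. Friction and masses are not known exactly. Their poses are not given: they have to be found in the camera images.
- paddle_board: Wooden board with a neck as handle (36 mm wide, 88 mm long) at its +x end, which points away from the robot. Large well, 82 mm across, at the handle's end (centre x = +45 mm, y = 0); small well, 64 mm, at the other end (x = -52 mm, y = 0). Wells are round, 8 mm deep, flat floor 4 mm above the worktop. Board 200 (x) x 112 (y) x 12 mm, fixed. Origin: centre of that rectangle, on the worktop; z up.
- plain_board: Plain rectangular wooden board, no handle; +x points away from the robot. Large well, 82 mm across, at the end nearer the robot (centre x = -45 mm, y = 0); small well, 64 mm, at the far end (x = +52 mm, y = 0). Wells are round, 8 mm deep, flat floor 4 mm above the worktop. Board 200 (x) x 112 (y) x 12 mm, fixed. Origin: centre of that rectangle, on the worktop; z up.
- sauce_cup: Small open steel sauce cup standing upright: round, 68 mm across the rim, tapering to 46 mm across the foot, 40 mm tall; grip it across the outside just below the rim. Origin: centre of its underside, z up. 0.05 kg.
- salt_a: Small glass salt shaker with a steel cap, 45 mm across and 87 mm tall (glass to 66 mm, the cap above it is 37 mm across). Round, standing upright. Origin: centre of its underside, z up. 0.12 kg. Both salt shakers are the same and either may go to either board.
- salt_b: Small glass salt shaker with a steel cap, 45 mm across and 87 mm tall (glass to 66 mm, the cap above it is 37 mm across). Round, standing upright. Origin: centre of its underside, z up. 0.12 kg. Both salt shakers are the same and either may go to either board.
- timer: White wind-up kitchen timer, round and squat: 65 mm across and 51 mm tall, widest between about 10 and 30 mm above its foot and narrowing to its top; grip it across the sides, low. The dial does not turn here. Origin: centre of its underside, z up. 0.09 kg.
- keys: Bunch of keys lying flat, 84 x 118 x 8 mm; not part of a kit, stays where it is. Origin: centre of its underside.
- tape: Roll of masking tape lying flat, 104 mm across, 25 mm tall; not part of a kit, stays where it is. Origin: centre of its underside.
Not all that is in view belongs to the job. What is shaped like the salt_b but orange is not meant.

How it is judged:
At the end, for the whole second after the job is handed in: Sauce cup in the paddle board's large well, timer in the plain board's, a salt shaker in each small well; each on the well floor (height within 3 mm, tilt under 0.06 rad, off-centre along the board's x and y under 18 mm cup, 12 mm timer, 12 mm shakers), at rest (x of sauce_cup in the frame of paddle_board between 0.027 and 0.063 m and y of sauce_cup in the frame of paddle_board between -0.018 and 0.018 m and z of sauce_cup in the frame of paddle_board between 0.001 and 0.007 m and angle between each of sauce_cup, timer's own z axis and vertical below 0.06 rad and x of timer in the frame of plain_board between -0.057 and -0.033 m and y of timer in the frame of plain_board between -0.012 and 0.012 m and z of timer in the frame of plain_board between 0.001 and 0.007 m and ((x of salt_a in the frame of paddle_board between -0.064 and -0.04 m and y of salt_a in the frame of paddle_board between -0.012 and 0.012 m and z of salt_a in the frame of paddle_board between 0.001 and 0.007 m and angle between each of salt_a, salt_b's own z axis and vertical below 0.06 rad and x of salt_b in the frame of plain_board between 0.04 and 0.064 m and y of salt_b in the frame of plain_board between -0.012 and 0.012 m and z of salt_b in the frame of plain_board between 0.001 and 0.007 m) or (x of salt_b in the frame of paddle_board between -0.064 and -0.04 m and y of salt_b in the frame of paddle_board between -0.012 and 0.012 m and z of salt_b in the frame of paddle_board between 0.001 and 0.007 m and angle between each of salt_b, salt_a's own z axis and vertical below 0.06 rad and x of salt_a in the frame of plain_board between 0.04 and 0.064 m and y of salt_a in the frame of plain_board between -0.012 and 0.012 m and z of salt_a in the frame of plain_board between 0.001 and 0.007 m)) and linear speed of each of sauce_cup, salt_a, salt_b, timer below 0.02 m/s); the robot touches nothing.
It fails at once if The keys or the roll of tape is moved by more than 30 mm (distance of any of keys, tape from where it was at the start of the episode above 0.03 m).
It fails at once if The cup, a shaker or the timer is tipped over (tilted by more than 0.8 rad) (angle between any of sauce_cup, salt_a, salt_b, timer's own z axis and vertical above 0.8 rad).
It also fails if it takes over 99 s, if anything falls off the work surface, if the arm or the gripper's body presses on something with over 40 N, if the wrist force passes 120 N, or if a joint passes its speed limit or range.

### The arm

A 6-joint arm with a two-finger parallel gripper is mounted at the origin on a cart in front of the work surface, level with it; the furniture and walls round the work are solid. World frame = base frame: x ahead of the robot, y to its left, z up, the work surface at z = 0. Lengths are in m, angles in rad, forces in N, time in s.
With the tool pointing down it reaches from about 0.375 to 0.9 m from the base axis. Payload 3.1 kg.
Tool frame: the origin (TCP) lies between the finger pads; the fingertips stand robot.finger_overhang ahead of it and the grasp point (between the pads) lies 3 mm ahead of it (robot.finger_overhang is the distance from the TCP to the fingertips, in m); z points along the fingers, y is the line along which they close (so a half turn about z gives the same grasp; the last joint's range is limited). The gripper opens to 87 mm and grips with 3 to 60 N. Pads are 19 mm wide; open, the fingers measure 117 mm over their backs; the gripper's body (75 mm by 190 mm) begins 51 mm behind the grasp point.
Start: joints at [1.018, 0.527, 1.433, -0, 1.181, -0.178], TCP at [0.228, 0.582, 0.245] pointing down, gripper open.
Joint ranges: [-3.08, 3.08], [-0.75, 2.2], [0.22, 2.44], [-1.43, 4.57], [0, 2.65], [-2.85, 2.85]. Speed limits (rad/s): [2.79, 2.79, 3.14, 3.14, 3.14, 3.14].

### API

Orientations are given as a unit quaternion [x, y, z, w].
In Python, from rig import get_obs, vision, hand_in, nets, robot gives the robot as it stands.
- The arm moves only by the tool apply_moves, never from a script. Its argument "series" is a list of rows, each an object with "offset": the shift along the world's x, y, z in cm, a list of three; "rot": the turn, a rotation vector about the world's x, y, z in degrees, a list of three. A call has 1 to 20 rows; each row is the pose to reach, as a shift and turn from the pose commanded when the call began; what a row does not reach only later rows make up. A row lasts 1/10 s, in which the tool goes at most 50 mm and 8.59 degrees, less where a joint would pass 70% of its speed; a pose out of reach is approached as far as the arm can. A call with a gripper value outside its range is refused whole. "hand" is the opening, from 0 (shut) to 1 (fully open), set as the call begins (left out, the last holds). The fingers move at their own pace and stop on an object; "newtons" is the grip in N (left out, the last holds). Time passes only in rows, so rows that repeat a pose let the fingers close. It gives the time, the measured TCP pose, the force, the opening and the grip force at its end, in the units of the state.
- get_obs(): the state, without advancing time (a new reading comes with each control period).
- vision.camera(name): name is "scene" or "top" or "wrist"; returns the picture (480x640x3 uint8, red, green, blue); there is no depth.
- vision.calibration(name): a dict with "K" (3x3 intrinsics, pixels), "R" (3x3) and "t" (3): a world point X has camera coordinates R X + t. Camera axes: x right, y down, z forward; pixel columns grow to the right and rows downward; lengths in m; the calibration is good to about 2 mm. A picture is of the moment at which its call begins: read the wrist's pose just before it. calibration takes no time and is no camera call; for the wrist camera it gives the pose at the moment of the call.
- hand_in(): hands the job in; it is judged then, once.
Trained networks look in the newest picture that a camera, given by its name, has taken for a name from the list of things; names that differ only in an ending like _2 or _b are one class to them, and where a whole thing is asked for, a point or a joint stands for the part that bears it (a point fixed in the world has none). Each returns a list of dicts, best first, with "conf" (0 to 1); they miss things now and then, are a little off and sometimes report something else, mostly with a low value. They report only what shows in the picture. A call takes as long as a camera call. They do not tell look-alikes from the thing itself.
- nets.search_frame(camera, query): "centre" ([x, y, z] in m, in world coordinates, good to about 4 mm: the middle of the surface that is visible of it).
- nets.spot_point(camera, query): "centre" ([x, y, z] in m, in world coordinates, good to about 4 mm: a listed point, or the origin of a listed thing).
The state is a dict: "time": time; "q": joint angles; "joint_velocities": joint speeds; "joint_torque": joint torques, N m; "position": TCP position; "tool_rot": TCP orientation; "ft_force": force on the tool from outside, world axes, zero at the start; "moment": the same for the moment, N m; "grip_width": finger opening in m; "grip_force": force on a finger pad.
Only numpy, scipy, OpenCV 4.12 (cv2) and the standard library are available. Lean on these libraries where they do the work, as an engineer would, in place of code of your own. Each camera call takes 0.05 s, during which the arm holds its last target. There are 200 camera calls.

## Working session

There is one attempt and no reset: what is moved stays moved. The work goes in short steps, Python scripts to look and compute and a tool call to move; the robot and the scene stay as the last step left them, time stands still between calls to the robot, and variables do not carry over. Pictures are saved under pics/ and viewed, at most 14 in all, crops included, and the job is handed in when it is done.

Besides the shell and the picture viewer there is one more tool, called by a JSON object that holds its "fn" and its "kwargs", one argument or row to a line. apply_moves: Moves the arm, as the interface text tells. Its arguments: {"type":"object","properties":{"series":{"type":"array"},"hand":{"type":"number"},"newtons":{"type":"number"}},"required":["series"]}

```bash
mkdir -p pics; python3 - <<'E'
from rig import get_obs, vision, nets, robot
import cv2
s=get_obs();print(s['time'],s['position'],s['tool_rot'],s['grip_width'],robot.finger_overhang)
for c in ['scene','top']:
    cv2.imwrite(f'pics/{c}0.png',vision.camera(c)[:,:,::-1])
    k=vision.calibration(c);print(c,k['K'].round(1).tolist(),(-k['R'].T@k['t']).round(3))
    for n in ['paddle_board','plain_board','sauce_cup','salt_a','timer','keys','tape']:
        print(n,[(round(d['conf'],2),[round(float(v),3) for v in d['centre']]) for d in nets.spot_point(c,n)])
E
```

```text
0.0 [0.227836   0.58126021 0.24357874] [ 1.85800189e-01  9.82586960e-01 -1.00891039e-03 -3.72691393e-04] 0.08700700386136292 0.022
scene [[451.4, 0.0, 318.5], [0.0, 451.4, 238.2], [0.0, 0.0, 1.0]] [ 0.064 -0.468  0.799]
paddle_board [(0.7, [0.462, 0.186, -0.001])]
plain_board [(0.61, [0.466, -0.28, 0.002])]
sauce_cup [(0.77, [0.441, -0.129, 0.0])]
salt_a [(0.91, [0.532, -0.002, -0.002]), (0.84, [0.541, -0.147, -0.001]), (0.8, [0.337, -0.096, 0.001]), (0.8, [0.442, -0.409, -0.002]), (0.77, [0.348, 0.056, 0.001]), (0.28, [0.672, -0.015, 0.003])]
timer [(0.84, [0.444, 0.009, 0.002])]
keys [(0.92, [0.654, -0.143, -0.002]), (0.21, [0.442, -0.127, 0.003])]
tape [(0.8, [0.675, -0.013, 0.004])]
top [[472.6, 0.0, 317.0], [0.0, 472.6, 238.5], [0.0, 0.0, 1.0]] [ 0.46  -0.108  1.166]
paddle_board [(0.63, [0.453, 0.179, 0.002])]
plain_board [(0.61, [0.462, -0.284, -0.003])]
sauce_cup [(0.78, [0.439, -0.126, 0.002])]
salt_a [(0.73, [0.336, -0.096, -0.003]), (0.68, [0.536, -0.001, -0.004]), (0.63, [0.54, -0.148, 0.0]), (0.51, [0.352, 0.06, 0.005])]
timer [(0.82, [0.448, 0.009, 0.0])]
keys [(0.67, [0.542, -0.149, -0.001])]
tape [(0.97, [0.676, -0.017, -0.002]), (0.74, [0.539, -0.002, -0.002])]
```

View pics/scene0.png

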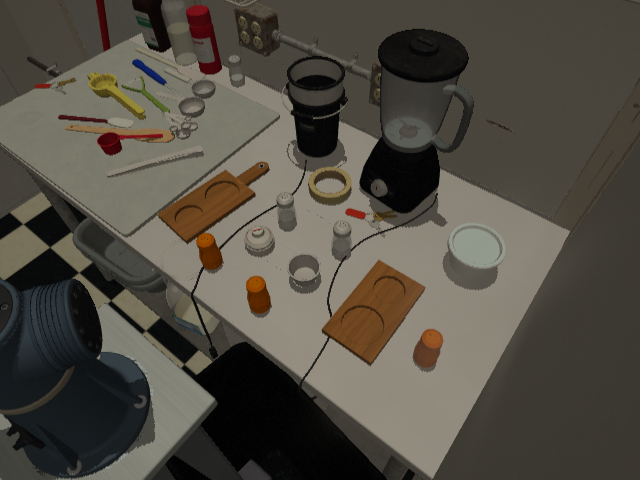

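View pics/top0.png

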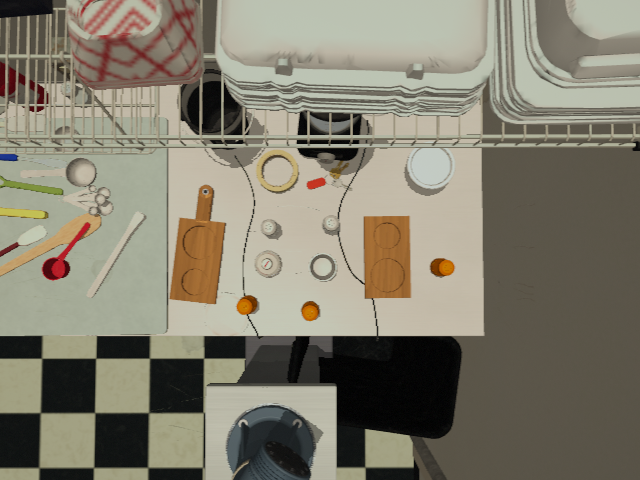

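The white shakers are at scene (286,210) and (342,237), which is top (270,228) and (331,224). Lookalikes are the orange shakers at scene (209,252), (258,294) and (428,348), plus a clear bottle at the back, scene (236,70). The cup is at scene (304,270) and the timer at (259,238). I choose the two clear shakers between the boards. Next I rectify both views for measurement.

```bash
cat > h.py <<'E'
import cv2, numpy as np
from rig import vision
X0,X1,Y0,Y1,S=0.3,0.72,-0.40,0.27,1000.
def rect(img,cam,z,s=S):
    "world plane z -> picture with x up, y left; s pixels per m"
    k=vision.calibration(cam); P=k['K']@np.c_[k['R'],k['t']]
    H=np.c_[P[:,0],P[:,1],P[:,2]*z+P[:,3]]
    A=np.array([[0,-1/s,X1],[-1/s,0,Y1],[0,0,1.]])
    return cv2.warpPerspective(img,H@A,(int((Y1-Y0)*s),int((X1-X0)*s)),flags=cv2.INTER_LINEAR|cv2.WARP_INVERSE_MAP)
def px2w(u,v,s=S): return X1-v/s, Y1-u/s
def ray(cam,u,v):
    k=vision.calibration(cam); d=k['R'].T@np.linalg.inv(k['K'])@[u,v,1.]; return -k['R'].T@k['t'], d/np.linalg.norm(d)
def tri(obs):
    A=np.zeros((3,3));b=np.zeros(3);L=[]
    for o in obs:
        c,d=ray(*o);M=np.eye(3)-np.outer(d,d);A+=M;b+=M@c;L.append((c,M))
    p=np.linalg.solve(A,b);return p,[float(np.linalg.norm(M@(p-c))) for c,M in L]
E
python3 - <<'E'
from h import *
for c in ['scene','top']:
    im=cv2.imread(f'pics/{c}0.png')
    r=rect(im,c,0.012)
    hsv=cv2.cvtColor(r,cv2.COLOR_BGR2HSV)
    m=cv2.inRange(hsv,(5,90,50),(18,215,215)); m=cv2.morphologyEx(m,cv2.MORPH_OPEN,np.ones((5,5)))
    for cn in cv2.findContours(m,cv2.RETR_EXTERNAL,cv2.CHAIN_APPROX_NONE)[0]:
        if cv2.contourArea(cn)<8000: continue
        # cut the handle away by opening
        mm=np.zeros_like(m);cv2.drawContours(mm,[cn],-1,255,-1);mm=cv2.morphologyEx(mm,cv2.MORPH_OPEN,np.ones((61,61)) if 0 else cv2.getStructuringElement(cv2.MORPH_ELLIPSE,(51,51)))
        c2=max(cv2.findContours(mm,0,1)[0],key=cv2.contourArea)
        (u,v),wh,a=cv2.minAreaRect(c2);print(c,'rect',np.round(px2w(u,v),4),np.round(wh,1),round(a,2))
    b=cv2.resize(np.vstack([r[60:,:]]),None,fx=1.19,fy=1.19);cv2.imwrite(f'pics/rect_{c}.png',b)
pairs={'salt L top':((270,222),(286,195)),}
E
```

```text
scene rect [ 0.4635 -0.2855] [203. 113.] 90.0
scene rect [0.4596 0.1777] [115.5 214.3] 6.07
top rect [ 0.4655 -0.2831] [199.6 112.5] 89.41
top rect [0.4594 0.179 ] [113.8 207.8] 6.44
```

```bash
python3 - <<'E'
import cv2,numpy as np
t=cv2.imread('pics/top0.png')[205:290,235:355];s=cv2.imread('pics/scene0.png')[180:295,235:360]
t=cv2.resize(t,None,fx=4,fy=4,interpolation=2);s=cv2.resize(s,None,fx=4,fy=4,interpolation=2)
c=np.zeros((460,980,3),np.uint8);c[:340,:480]=t;c[:460,480:]=s
cv2.imwrite('pics/crop0.png',cv2.resize(c,(784,368)))
E
```

```text
(no output)
```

View pics/crop0.png

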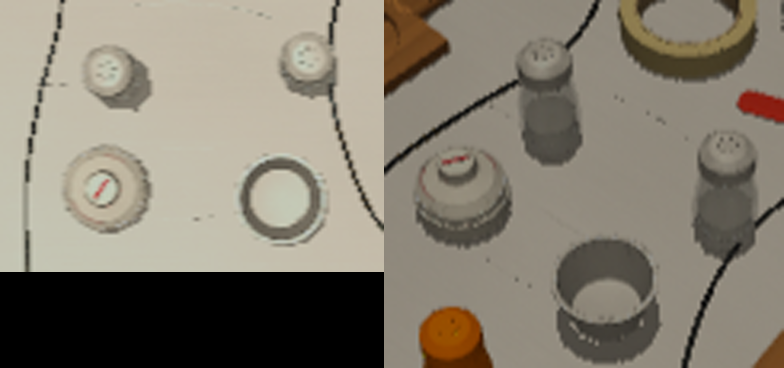

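View pics/rect_top.png

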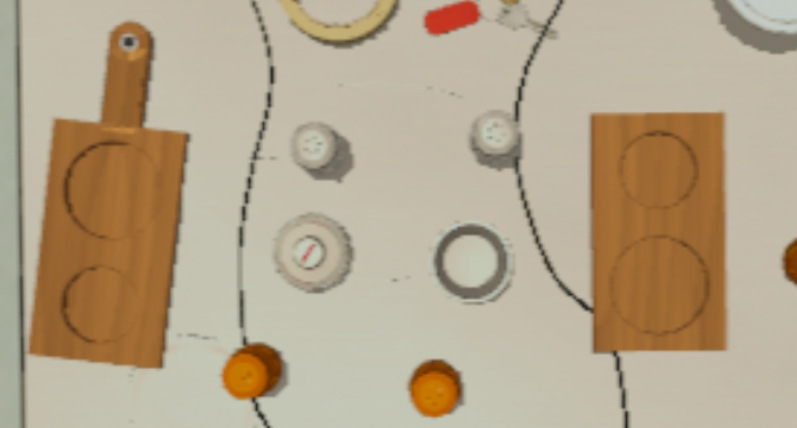

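The crop confirms two clear-glass shakers with steel caps: caps at top ≈(268,227) and (331,223), scene ≈(285,196) and (342,226). The timer knob is at top (267,264), and the cup rim centre at top (323,267). The rectified view shows all four wells, with the paddle board yawed about -6°.

```bash
python3 - <<'E'
from h import *
for n,t,s in [('saltL',(268.4,227.5),(285,196.3)),('saltR',(330.6,222.8),(342.2,226.3)),('timer',(266.6,263.8),(257.8,229.4)),('cup',(323.4,267.2),(304.1,265.9))]:
    p,r=tri([('top',*t),('scene',*s)]);print(n,p.round(4),np.round(r,4))
# well rims: triangulate by circle template search in both rectified views at several z
for c in ['top','scene']:
  im=cv2.imread(f'pics/{c}0.png')
  for z in (0.0,0.012,0.024):
    g=cv2.cvtColor(rect(im,c,z,2000),cv2.COLOR_BGR2GRAY)
    g=cv2.morphologyEx(g,cv2.MORPH_BLACKHAT,np.ones((13,13))).astype(np.float32)
    out=[]
    for n,R,(x,y) in [('padL',41,(.500,.175)),('padS',32,(.4045,.185)),('plS',32,(.517,-.283)),('plL',41,(.4205,-.2846))]:
        k=np.zeros((181,181),np.float32);cv2.circle(k,(90,90),R*2,1,3);k/=k.sum()
        f=cv2.filter2D(g,-1,k);u=int((Y1-y)*2000);v=int((X1-x)*2000);w=16
        q=f[v-w:v+w+1,u-w:u+w+1];_,mx,_,l=cv2.minMaxLoc(q)
        out.append((n,np.round(px2w(u-w+l[0],v-w+l[1],2000),4).tolist(),round(mx,1)))
    print(c,z,out)
E
```

```text
saltL [ 0.532  -0.002   0.0867] [0.0012 0.0012]
saltR [ 0.5434 -0.1446  0.0809] [0.0014 0.0014]
timer [0.4486 0.0056 0.0509] [0.001 0.001]
cup [ 0.44   -0.1279  0.0436] [0.0004 0.0004]
top 0.0 [('padL', [0.5005, 0.1775], 16.2), ('padS', [0.4035, 0.1885], 13.7), ('plS', [0.5175, -0.2845], 13.6), ('plL', [0.4205, -0.2855], 12.5)]
top 0.012 [('padL', [0.5, 0.1745], 15.9), ('padS', [0.4045, 0.185], 13.7), ('plS', [0.517, -0.2825], 13.6), ('plL', [0.4205, -0.2835], 12.5)]
top 0.024 [('padL', [0.4995, 0.171], 15.2), ('padS', [0.405, 0.1815], 13.4), ('plS', [0.516, -0.2805], 13.3), ('plL', [0.421, -0.2815], 11.8)]
scene 0.0 [('padL', [0.505, 0.181], 10.5), ('padS', [0.4075, 0.1915], 10.5), ('plS', [0.522, -0.2825], 14.2), ('plL', [0.424, -0.2835], 15.2)]
scene 0.012 [('padL', [0.4975, 0.17], 10.1), ('padS', [0.402, 0.181], 10.3), ('plS', [0.5145, -0.2855], 13.7), ('plL', [0.418, -0.2865], 14.7)]
scene 0.024 [('padL', [0.507, 0.1795], 2.9), ('padS', [0.397, 0.177], 2.9), ('plS', [0.5095, -0.2885], 9.2), ('plL', [0.4125, -0.2895], 13.0)]
```

Heights check out: caps at 0.087 and 0.081, timer 0.051, cup rim 0.044, and the board rims agree at about 0.01. The current tool yaw of -21° suits every grasp and clears the neighbours, so I keep it throughout. I move above the left shaker first and look from there.

{"fn": "apply_moves", "kwargs": {
  "series": [
    {"offset":[10,-19,0],"rot":[0,0,0]},
    {"offset":[10,-19,0],"rot":[0,0,0]},
    {"offset":[10,-19,0],"rot":[0,0,0]},
    {"offset":[10,-19,0],"rot":[0,0,0]},
    {"offset":[30.5,-58.3,-4.5],"rot":[0,0,0]},
    {"offset":[30.5,-58.3,-4.5],"rot":[0,0,0]},
    {"offset":[30.5,-58.3,-4.5],"rot":[0,0,0]},
    {"offset":[30.5,-58.3,-4.5],"rot":[0,0,0]},
    {"offset":[30.5,-58.3,-4.5],"rot":[0,0,0]},
    {"offset":[30.5,-58.3,-4.5],"rot":[0,0,0]},
    {"offset":[30.5,-58.3,-4.5],"rot":[0,0,0]},
    {"offset":[30.5,-58.3,-4.5],"rot":[0,0,0]},
    {"offset":[30.5,-58.3,-4.5],"rot":[0,0,0]},
    {"offset":[30.5,-58.3,-4.5],"rot":[0,0,0]},
    {"offset":[30.5,-58.3,-4.5],"rot":[0,0,0]},
    {"offset":[30.5,-58.3,-4.5],"rot":[0,0,0]},
    {"offset":[30.5,-58.3,-4.5],"rot":[0,0,0]}
  ],
  "hand": 1,
  "newtons": 12
}}

```text
time: 2.5
position: [0.532, 0.0005, 0.1996]
tool_rot: [0.185, 0.983, 0.0, -0.001]
ft_force: [0.6, -0.1, -0.6]
grip_width: 0.0873
grip_force: 0.0
```

```bash
cat > look.py <<'E'
import sys; from h import *; from rig import get_obs,nets
s=get_obs();print(round(s['time'],2),s['position'].round(4),s['tool_rot'].round(4),round(s['grip_width'],4))
im=vision.camera('wrist')[:,:,::-1];cv2.imwrite(f'pics/{sys.argv[1]}.png',im)
k=vision.calibration('wrist');np.savez(f'pics/{sys.argv[1]}.npz',**k)
for n in sys.argv[2:]: print(n,[(round(d['conf'],2),np.round(d['centre'],3).tolist()) for d in nets.spot_point('wrist',n)])
E
python3 look.py w1 salt_a timer paddle_board
```

```text
2.5 [5.320e-01 5.000e-04 1.996e-01] [ 1.849e-01  9.828e-01  2.000e-04 -6.000e-04] 0.0873
salt_a [(0.94, [0.545, -0.143, -0.003]), (0.91, [0.337, -0.093, -0.002]), (0.79, [0.53, 0.003, -0.002])]
timer [(0.66, [0.447, 0.007, 0.002])]
paddle_board [(0.92, [0.455, 0.175, 0.001])]
```

View pics/w1.png

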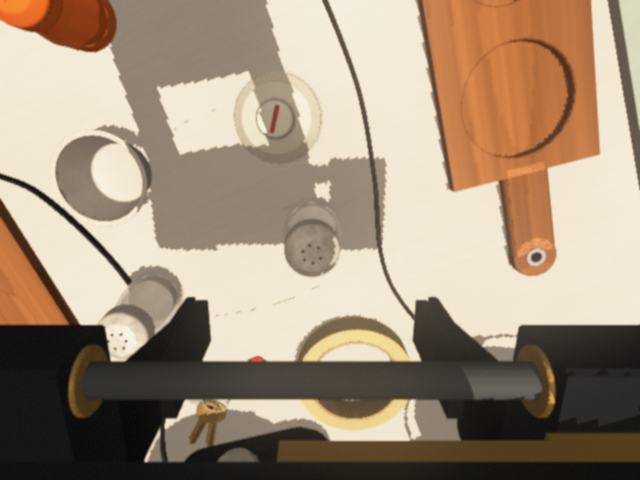

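The wrist view shows the left shaker's cap at (312,250), timer knob (274,117), cup rim centre (103,176) and right shaker cap (122,338). I triangulate these with the other two cameras.

```bash
python3 - <<'E'
from h import *
w=np.load('pics/w1.npz')
for n,t,s,q in [('saltL',(268.4,227.5),(285,196.3),(312.5,250)),('saltR',(330.6,222.8),(342.2,226.3),(121,340)),('timer',(266.6,263.8),(257.8,229.4),(274,117)),('cup',(323.4,267.2),(304.1,265.9),(103,176))]:
    p,r=tri([('top',*t),('scene',*s),('wrist',*q)]);print(n,p.round(4),np.round(r,4))
E
```

```text
saltL [ 0.532  -0.0011  0.0851] [0.0007 0.002  0.0013]
saltR [ 0.543  -0.1454  0.0835] [0.002  0.0014 0.0012]
timer [0.4478 0.0055 0.0516] [0.0008 0.0015 0.0011]
cup [ 0.4403 -0.1262  0.0391] [0.0016 0.002  0.0023]
```

{"fn": "apply_moves", "kwargs": {
  "series": [
    {"offset":[0,-0.1,-4],"rot":[0,0,0]},
    {"offset":[0,-0.1,-7.5],"rot":[0,0,0]},
    {"offset":[0,-0.1,-10.5],"rot":[0,0,0]},
    {"offset":[0,-0.1,-13],"rot":[0,0,0]},
    {"offset":[0,-0.1,-14.5],"rot":[0,0,0]},
    {"offset":[0,-0.1,-15.2],"rot":[0,0,0]},
    {"offset":[0,-0.1,-15.2],"rot":[0,0,0]},
    {"offset":[0,-0.1,-15.2],"rot":[0,0,0]},
    {"offset":[0,-0.1,-15.2],"rot":[0,0,0]}
  ]
}}

```text
time: 3.6
position: [0.5339, -0.0022, 0.0486]
tool_rot: [0.186, 0.983, -0.0, 0.001]
ft_force: [0.6, 0.1, 0.1]
grip_width: 0.0871
grip_force: 0.0
```

{"fn": "apply_moves", "kwargs": {
  "series": [
    {"offset":[0,0,0],"rot":[0,0,0]},
    {"offset":[0,0,0],"rot":[0,0,0]},
    {"offset":[0,0,0],"rot":[0,0,0]},
    {"offset":[0,0,0],"rot":[0,0,0]},
    {"offset":[0,0,0],"rot":[0,0,0]},
    {"offset":[0,0,0],"rot":[0,0,0]},
    {"offset":[0,0,0],"rot":[0,0,0]},
    {"offset":[0,0,0],"rot":[0,0,0]}
  ],
  "hand": 0,
  "newtons": 12
}}

```text
time: 4.4
position: [0.5333, -0.002, 0.0476]
tool_rot: [0.186, 0.983, 0.0, 0.0]
ft_force: [0.2, 2.3, 1.2]
grip_width: 0.0438
grip_force: 12.0
```

{"fn": "apply_moves", "kwargs": {
  "series": [
    {"offset":[0,0,2],"rot":[0,0,0]},
    {"offset":[0,0,5],"rot":[0,0,0]},
    {"offset":[0,0,8],"rot":[0,0,0]},
    {"offset":[-1,1.5,8.5],"rot":[0,0,0]},
    {"offset":[-3,4.3,8.5],"rot":[0,0,0]},
    {"offset":[-5,7.2,8.5],"rot":[0,0,0]},
    {"offset":[-7,10,8.5],"rot":[0,0,0]},
    {"offset":[-9,13,8.5],"rot":[0,0,0]},
    {"offset":[-11,16,8.5],"rot":[0,0,0]},
    {"offset":[-12.5,18,8],"rot":[0,0,0]},
    {"offset":[-13,18.6,6],"rot":[0,0,0]},
    {"offset":[-13,18.6,4.5],"rot":[0,0,0]},
    {"offset":[-13,18.6,4],"rot":[0,0,0]},
    {"offset":[-13,18.6,4],"rot":[0,0,0]},
    {"offset":[-13,18.6,4],"rot":[0,0,0]}
  ]
}}

```text
time: 5.9
position: [0.4031, 0.1838, 0.0875]
tool_rot: [0.186, 0.983, -0.0, -0.0]
ft_force: [-0.2, 0.7, -1.3]
grip_width: 0.0439
grip_force: 12.0
```

```bash
python3 look.py w2 paddle_board salt_a; python3 - <<'E'
import cv2
from rig import vision
a=vision.camera('scene')[:,:,::-1];cv2.imwrite('pics/s2.png',a)
E
```

```text
5.9 [0.4031 0.1838 0.0875] [ 1.860e-01  9.826e-01 -1.000e-04 -2.000e-04] 0.0439
paddle_board []
salt_a [(0.92, [0.398, 0.187, 0.039]), (0.64, [0.35, 0.058, 0.001])]
```

View pics/w2.png

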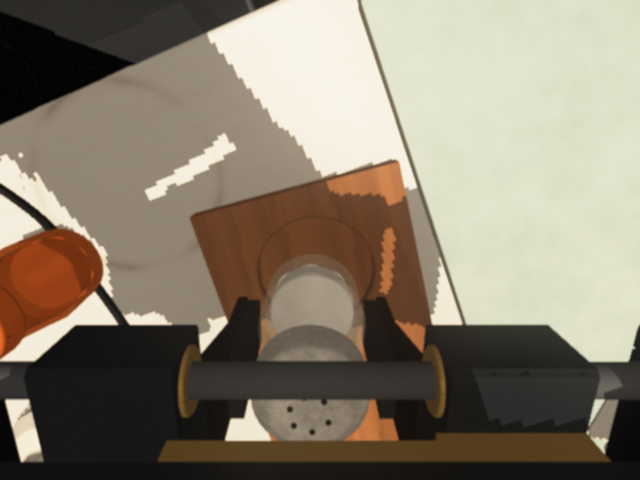

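The shaker hangs laterally centred on the small well, whose rim spans columns 258-373. I lower it now.

{"fn": "apply_moves", "kwargs": {
  "series": [
    {"offset":[0,0,-1.5],"rot":[0,0,0]},
    {"offset":[0,0,-2.6],"rot":[0,0,0]},
    {"offset":[0,0,-3.2],"rot":[0,0,0]},
    {"offset":[0,0,-3.5],"rot":[0,0,0]},
    {"offset":[0,0,-3.5],"rot":[0,0,0]},
    {"offset":[0,0,-3.5],"rot":[0,0,0]}
  ]
}}

```text
time: 6.7
position: [0.4033, 0.1839, 0.0527]
tool_rot: [0.186, 0.983, 0.0, 0.0]
ft_force: [0.7, -0.4, -1.1]
grip_width: 0.0436
grip_force: 12.0
```

```bash
python3 - <<'E'
from h import *
from rig import get_obs
s=get_obs();print(s['position'].round(4),s['ft_force'])
a=vision.camera('scene')[:,:,::-1];cv2.imwrite('pics/s3.png',cv2.resize(a[150:260,130:290],None,fx=4.5,fy=4.5,interpolation=2))
E
```

```text
[0.4033 0.1839 0.0527] [ 0.65040282 -0.39755172 -1.11422844]
```

View pics/s3.png

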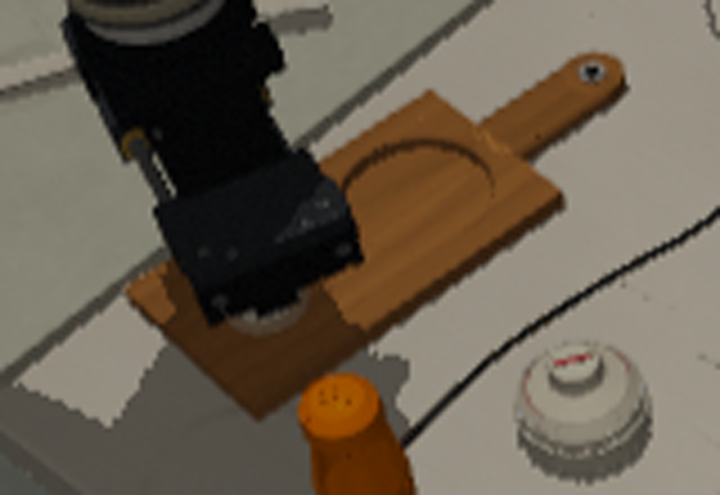

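It is in the well and no contact force shows yet. I release, rise, and travel over the right shaker.

{"fn": "apply_moves", "kwargs": {
  "series": [
    {"offset":[0,0,-0.1],"rot":[0,0,0]},
    {"offset":[0,0,-0.1],"rot":[0,0,0]}
  ]
}}

```text
time: 6.95
position: [0.4033, 0.1839, 0.0517]
tool_rot: [0.186, 0.983, 0.0, 0.0]
ft_force: [-0.4, -0.1, -1.3]
grip_width: 0.0436
grip_force: 12.0
```

{"fn": "apply_moves", "kwargs": {
  "series": [
    {"offset":[0,0,0],"rot":[0,0,0]},
    {"offset":[0,0,0],"rot":[0,0,0]},
    {"offset":[0,0,0],"rot":[0,0,0]},
    {"offset":[0,0,0],"rot":[0,0,0]},
    {"offset":[0,0,0],"rot":[0,0,0]},
    {"offset":[0,0,3],"rot":[0,0,0]},
    {"offset":[0,0,7],"rot":[0,0,0]},
    {"offset":[0,0,11],"rot":[0,0,0]},
    {"offset":[0,0,14.8],"rot":[0,0,0]},
    {"offset":[14,-33,14.8],"rot":[0,0,0]},
    {"offset":[14,-33,14.8],"rot":[0,0,0]},
    {"offset":[14,-33,14.8],"rot":[0,0,0]},
    {"offset":[14,-33,14.8],"rot":[0,0,0]},
    {"offset":[14,-33,14.8],"rot":[0,0,0]},
    {"offset":[14,-33,14.8],"rot":[0,0,0]},
    {"offset":[14,-33,14.8],"rot":[0,0,0]},
    {"offset":[14,-33,14.8],"rot":[0,0,0]},
    {"offset":[14,-33,14.8],"rot":[0,0,0]},
    {"offset":[14,-33,14.8],"rot":[0,0,0]}
  ],
  "hand": 1
}}

```text
time: 8.85
position: [0.5418, -0.1448, 0.199]
tool_rot: [0.186, 0.983, 0.001, -0.001]
ft_force: [-1.0, -0.1, 0.6]
grip_width: 0.0873
grip_force: 0.0
```

```bash
python3 look.py w4 salt_a plain_board; python3 - <<'E'
import cv2,numpy as np
from rig import vision
a=vision.camera('top')[:,:,::-1][190:310,160:290];b=cv2.imread('pics/w4.png')
c=np.zeros((480,800,3),np.uint8);c[:369,:400]=cv2.resize(a,(400,369));c[:300,400:]=cv2.resize(b,(400,300))
cv2.imwrite('pics/c4.png',c)
E
```

```text
8.85 [ 0.5418 -0.1448  0.199 ] [ 1.858e-01  9.826e-01  6.000e-04 -1.400e-03] 0.0873
salt_a [(0.93, [0.542, -0.146, -0.002])]
plain_board [(0.65, [0.464, -0.286, -0.0])]
```

View pics/c4.png

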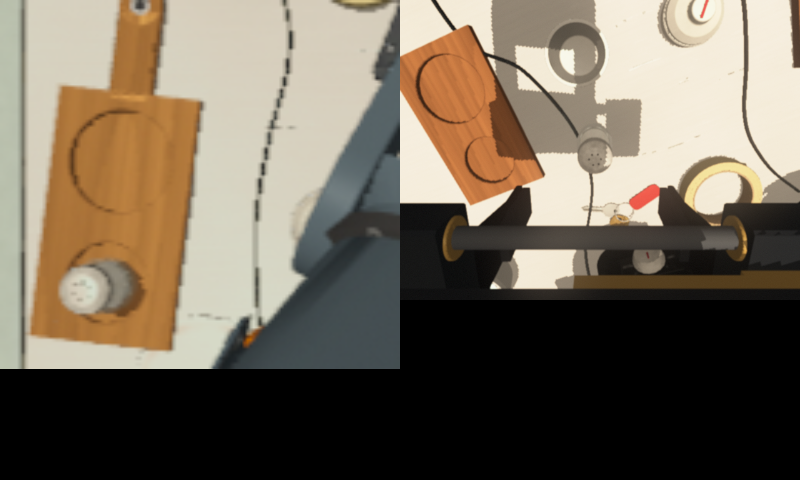

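The shaker stands in the paddle board's small well. In the wrist view the right shaker's cap sits at about (304,248), the same place as the first one, so I descend.

{"fn": "apply_moves", "kwargs": {
  "series": [
    {"offset":[0,0,-4],"rot":[0,0,0]},
    {"offset":[0,0,-7.5],"rot":[0,0,0]},
    {"offset":[0,0,-10.5],"rot":[0,0,0]},
    {"offset":[0,0,-13],"rot":[0,0,0]},
    {"offset":[0,0,-14.5],"rot":[0,0,0]},
    {"offset":[0,0,-15.2],"rot":[0,0,0]},
    {"offset":[0,0,-15.2],"rot":[0,0,0]},
    {"offset":[0,0,-15.2],"rot":[0,0,0]},
    {"offset":[0,0,-15.2],"rot":[0,0,0]}
  ]
}}

```text
time: 9.95
position: [0.5439, -0.1463, 0.0487]
tool_rot: [0.186, 0.983, -0.0, 0.001]
ft_force: [-0.0, 0.1, -0.2]
grip_width: 0.0866
grip_force: 0.0
```

{"fn": "apply_moves", "kwargs": {
  "series": [
    {"offset":[0,0,0],"rot":[0,0,0]},
    {"offset":[0,0,0],"rot":[0,0,0]},
    {"offset":[0,0,0],"rot":[0,0,0]},
    {"offset":[0,0,0],"rot":[0,0,0]},
    {"offset":[0,0,0],"rot":[0,0,0]},
    {"offset":[0,0,0],"rot":[0,0,0]},
    {"offset":[0,0,0],"rot":[0,0,0]},
    {"offset":[0,0,0],"rot":[0,0,0]}
  ],
  "hand": 0
}}

```text
time: 10.75
position: [0.5432, -0.1461, 0.0475]
tool_rot: [0.186, 0.983, 0.0, 0.0]
ft_force: [-0.3, 0.7, 0.5]
grip_width: 0.0422
grip_force: 12.0
```

{"fn": "apply_moves", "kwargs": {
  "series": [
    {"offset":[0,0,2],"rot":[0,0,0]},
    {"offset":[0,0,4],"rot":[0,0,0]},
    {"offset":[-0.3,-1.5,5],"rot":[0,0,0]},
    {"offset":[-0.9,-4.5,5],"rot":[0,0,0]},
    {"offset":[-1.5,-7.5,5],"rot":[0,0,0]},
    {"offset":[-2.1,-10.5,5],"rot":[0,0,0]},
    {"offset":[-2.6,-13,4.5],"rot":[0,0,0]},
    {"offset":[-2.7,-13.8,4],"rot":[0,0,0]},
    {"offset":[-2.7,-13.8,4],"rot":[0,0,0]},
    {"offset":[-2.7,-13.8,3],"rot":[0,0,0]},
    {"offset":[-2.7,-13.8,2],"rot":[0,0,0]},
    {"offset":[-2.7,-13.8,1.2],"rot":[0,0,0]},
    {"offset":[-2.7,-13.8,0.7],"rot":[0,0,0]},
    {"offset":[-2.7,-13.8,0.4],"rot":[0,0,0]},
    {"offset":[-2.7,-13.8,0.4],"rot":[0,0,0]},
    {"offset":[-2.7,-13.8,0.4],"rot":[0,0,0]},
    {"offset":[-2.7,-13.8,0.4],"rot":[0,0,0]}
  ]
}}

```text
time: 12.45
position: [0.5164, -0.2842, 0.0516]
tool_rot: [0.186, 0.983, -0.0, 0.0]
ft_force: [0.4, -0.4, -0.8]
grip_width: 0.0425
grip_force: 12.0
```

```bash
python3 look.py w5 salt_a; python3 - <<'E'
import cv2,numpy as np
from rig import vision
a=vision.camera('scene')[:,:,::-1][240:370,310:450];b=cv2.imread('pics/w5.png')
c=np.zeros((372,800,3),np.uint8);c[:371,:400]=cv2.resize(a,(400,371));c[:300,400:]=cv2.resize(b,(400,300))
cv2.imwrite('pics/c5.png',c)
E
```

```text
12.45 [ 0.5164 -0.2842  0.0516] [ 1.857e-01  9.826e-01 -2.000e-04  2.000e-04] 0.0425
salt_a [(0.69, [0.514, -0.283, 0.004]), (0.57, [0.44, -0.413, -0.002])]
```

View pics/c5.png

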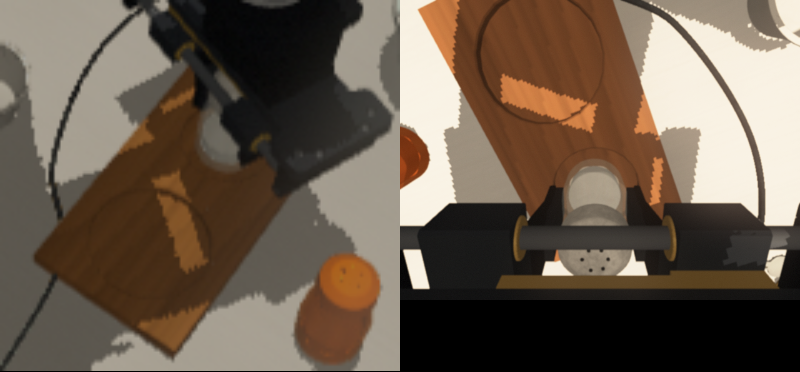

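It is in the well, so I release and go above the cup.

{"fn": "apply_moves", "kwargs": {
  "series": [
    {"offset":[0,0,0],"rot":[0,0,0]},
    {"offset":[0,0,0],"rot":[0,0,0]},
    {"offset":[0,0,0],"rot":[0,0,0]},
    {"offset":[0,0,0],"rot":[0,0,0]},
    {"offset":[0,0,0],"rot":[0,0,0]},
    {"offset":[0,0,3],"rot":[0,0,0]},
    {"offset":[0,0,7],"rot":[0,0,0]},
    {"offset":[0,0,11],"rot":[0,0,0]},
    {"offset":[-7.6,15.8,12],"rot":[0,0,0]},
    {"offset":[-7.6,15.8,12],"rot":[0,0,0]},
    {"offset":[-7.6,15.8,12],"rot":[0,0,0]},
    {"offset":[-7.6,15.8,12],"rot":[0,0,0]},
    {"offset":[-7.6,15.8,12],"rot":[0,0,0]},
    {"offset":[-7.6,15.8,12],"rot":[0,0,0]},
    {"offset":[-7.6,15.8,12],"rot":[0,0,0]}
  ],
  "hand": 1
}}

```text
time: 14.1
position: [0.4416, -0.1276, 0.1718]
tool_rot: [0.186, 0.983, -0.001, 0.001]
ft_force: [0.9, -0.2, 0.8]
grip_width: 0.0869
grip_force: 0.0
```

```bash
python3 look.py w6 sauce_cup timer
```

```text
14.1 [ 0.4416 -0.1276  0.1718] [ 1.861e-01  9.825e-01 -5.000e-04  1.200e-03] 0.0869
sauce_cup [(0.94, [0.443, -0.125, -0.003])]
timer [(0.86, [0.45, 0.006, 0.003])]
```

View pics/w6.png

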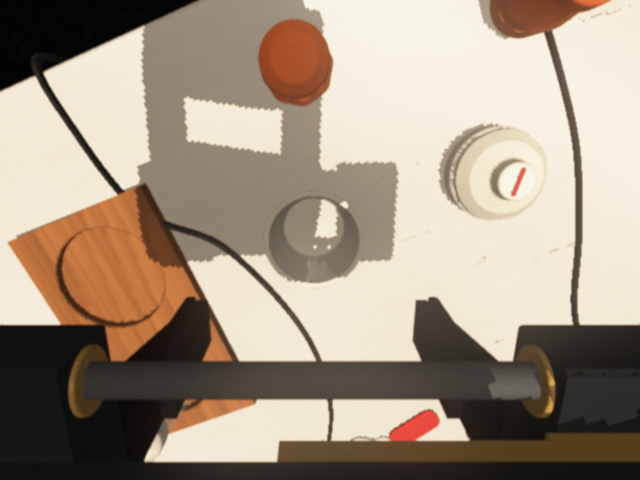

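The cup rim centre is at (314,238), laterally between the fingers. I descend and grip it just below the rim.

{"fn": "apply_moves", "kwargs": {
  "series": [
    {"offset":[0,0,-4],"rot":[0,0,0]},
    {"offset":[0,0,-7.5],"rot":[0,0,0]},
    {"offset":[0,0,-10.5],"rot":[0,0,0]},
    {"offset":[0,0,-12.5],"rot":[0,0,0]},
    {"offset":[0,0,-13.3],"rot":[0,0,0]},
    {"offset":[0,0,-13.6],"rot":[0,0,0]},
    {"offset":[0,0,-13.6],"rot":[0,0,0]},
    {"offset":[0,0,-13.6],"rot":[0,0,0]}
  ]
}}

```text
time: 15.05
position: [0.4408, -0.1266, 0.0363]
tool_rot: [0.186, 0.983, -0.0, 0.001]
ft_force: [-0.5, -0.6, 0.3]
grip_width: 0.0867
grip_force: 0.0
```

{"fn": "apply_moves", "kwargs": {
  "series": [
    {"offset":[0,0,0],"rot":[0,0,0]},
    {"offset":[0,0,0],"rot":[0,0,0]},
    {"offset":[0,0,0],"rot":[0,0,0]},
    {"offset":[0,0,0],"rot":[0,0,0]},
    {"offset":[0,0,0],"rot":[0,0,0]},
    {"offset":[0,0,0],"rot":[0,0,0]},
    {"offset":[0,0,0],"rot":[0,0,0]}
  ],
  "hand": 0,
  "newtons": 8
}}

```text
time: 15.75
position: [0.4404, -0.1262, 0.0359]
tool_rot: [0.186, 0.983, -0.0, 0.0]
ft_force: [-0.8, 0.8, 6.2]
grip_width: 0.0658
grip_force: 7.6
```

{"fn": "apply_moves", "kwargs": {
  "series": [
    {"offset":[0,0,1],"rot":[0,0,0]},
    {"offset":[0,0,2],"rot":[0,0,0]},
    {"offset":[0,0,3],"rot":[0,0,0]},
    {"offset":[0,0,3],"rot":[0,0,0]},
    {"offset":[0,0,3],"rot":[0,0,0]}
  ]
}}

```text
time: 16.25
position: [0.4404, -0.1263, 0.0661]
tool_rot: [0.186, 0.983, -0.0, 0.001]
ft_force: [0.6, -0.1, -0.9]
grip_width: 0.0658
grip_force: 8.0
```

```bash
python3 look.py w7; python3 - <<'E'
import cv2,numpy as np
from rig import vision
a=vision.camera('scene')[:,:,::-1][200:330,235:375];b=cv2.imread('pics/w7.png')
c=np.zeros((372,800,3),np.uint8);c[:371,:400]=cv2.resize(a,(400,371));c[:300,400:]=cv2.resize(b,(400,300))
cv2.imwrite('pics/c7.png',c)
E
```

```text
16.25 [ 0.4404 -0.1263  0.0661] [ 1.858e-01  9.826e-01 -2.000e-04  6.000e-04] 0.0658
```

View pics/c7.png

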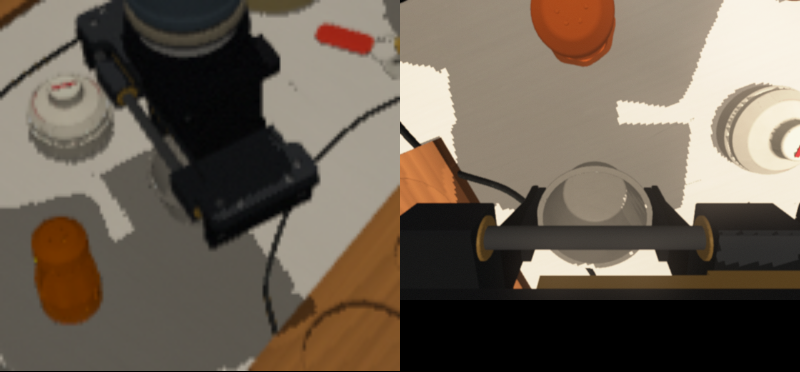

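The cup is lifted and level. Now I carry it to the paddle board's large well.

{"fn": "apply_moves", "kwargs": {
  "series": [
    {"offset":[0,0,3],"rot":[0,0,0]},
    {"offset":[0,0,6],"rot":[0,0,0]},
    {"offset":[0.3,1.5,8],"rot":[0,0,0]},
    {"offset":[0.9,4.5,8],"rot":[0,0,0]},
    {"offset":[1.5,7.5,8],"rot":[0,0,0]},
    {"offset":[2.1,10.5,8],"rot":[0,0,0]},
    {"offset":[2.7,13.5,8],"rot":[0,0,0]},
    {"offset":[3.3,16.5,8],"rot":[0,0,0]},
    {"offset":[3.9,19.5,8],"rot":[0,0,0]},
    {"offset":[4.5,22.5,8],"rot":[0,0,0]},
    {"offset":[5.1,25.5,8],"rot":[0,0,0]},
    {"offset":[5.6,28.5,7],"rot":[0,0,0]},
    {"offset":[5.9,29.9,5],"rot":[0,0,0]},
    {"offset":[5.9,29.9,2.5],"rot":[0,0,0]},
    {"offset":[5.9,29.9,0.5],"rot":[0,0,0]},
    {"offset":[5.9,29.9,-1],"rot":[0,0,0]},
    {"offset":[5.9,29.9,-2],"rot":[0,0,0]},
    {"offset":[5.9,29.9,-2.4],"rot":[0,0,0]},
    {"offset":[5.9,29.9,-2.5],"rot":[0,0,0]},
    {"offset":[5.9,29.9,-2.5],"rot":[0,0,0]}
  ]
}}

```text
time: 18.35
position: [0.4995, 0.1728, 0.0409]
tool_rot: [0.186, 0.983, 0.0, 0.0]
ft_force: [0.3, 0.5, -0.4]
grip_width: 0.066
grip_force: 8.0
```

{"fn": "apply_moves", "kwargs": {
  "series": [
    {"offset":[0,0,-0.1],"rot":[0,0,0]},
    {"offset":[0,0,-0.1],"rot":[0,0,0]}
  ]
}}

```text
time: 18.55
position: [0.4996, 0.1729, 0.0401]
tool_rot: [0.186, 0.983, 0.0, 0.001]
ft_force: [-0.2, 0.0, -0.4]
grip_width: 0.0656
grip_force: 8.0
```

{"fn": "apply_moves", "kwargs": {
  "series": [
    {"offset":[0,0,0],"rot":[0,0,0]},
    {"offset":[0,0,0],"rot":[0,0,0]},
    {"offset":[0,0,0],"rot":[0,0,0]},
    {"offset":[0,0,0],"rot":[0,0,0]},
    {"offset":[0,0,2],"rot":[0,0,0]},
    {"offset":[0,0,6],"rot":[0,0,0]},
    {"offset":[0,0,10],"rot":[0,0,0]},
    {"offset":[-5.2,-16.7,12],"rot":[0,0,0]},
    {"offset":[-5.2,-16.7,12],"rot":[0,0,0]},
    {"offset":[-5.2,-16.7,12],"rot":[0,0,0]},
    {"offset":[-5.2,-16.7,12],"rot":[0,0,0]},
    {"offset":[-5.2,-16.7,12],"rot":[0,0,0]},
    {"offset":[-5.2,-16.7,12],"rot":[0,0,0]},
    {"offset":[-5.2,-16.7,12],"rot":[0,0,0]}
  ],
  "hand": 1
}}

```text
time: 19.95
position: [0.4474, 0.0066, 0.1595]
tool_rot: [0.185, 0.983, 0.0, 0.0]
ft_force: [-0.6, 2.1, -0.3]
grip_width: 0.0874
grip_force: 0.0
```

```bash
python3 look.py w8 timer; python3 - <<'E'
import cv2,numpy as np
from rig import vision
a=vision.camera('scene')[:,:,::-1][150:260,130:290];b=cv2.imread('pics/w8.png')
c=np.zeros((300,800,3),np.uint8);c[:275,:400]=cv2.resize(a,(400,275));c[:300,400:]=cv2.resize(b,(400,300))
cv2.imwrite('pics/c8.png',c)
E
```

```text
19.95 [0.4474 0.0066 0.1595] [1.854e-01 9.827e-01 2.000e-04 0.000e+00] 0.0874
timer [(0.86, [0.447, 0.005, 0.002])]
```

View pics/c8.png

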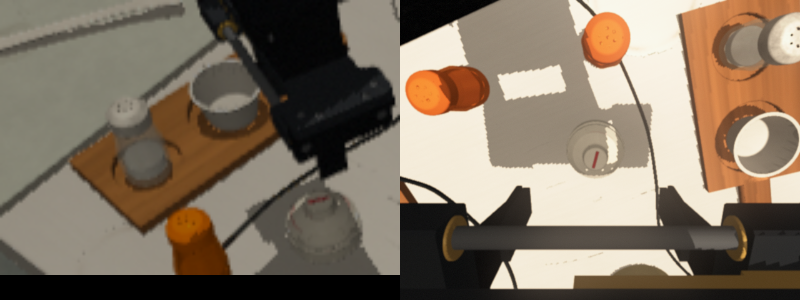

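The cup and the first shaker stand in their wells. The timer is centred below the hand, knob at about (312,250), so I descend and grip.

{"fn": "apply_moves", "kwargs": {
  "series": [
    {"offset":[0,0,-4],"rot":[0,0,0]},
    {"offset":[0,0,-7.5],"rot":[0,0,0]},
    {"offset":[0,0,-10],"rot":[0,0,0]},
    {"offset":[0,0,-11.8],"rot":[0,0,0]},
    {"offset":[0,0,-12.6],"rot":[0,0,0]},
    {"offset":[0,0,-12.6],"rot":[0,0,0]},
    {"offset":[0,0,-12.6],"rot":[0,0,0]},
    {"offset":[0,0,-12.6],"rot":[0,0,0]}
  ]
}}

```text
time: 20.9
position: [0.4478, 0.0059, 0.0344]
tool_rot: [0.186, 0.983, -0.0, 0.001]
ft_force: [0.1, -0.2, 0.6]
grip_width: 0.0868
grip_force: 0.0
```

{"fn": "apply_moves", "kwargs": {
  "series": [
    {"offset":[0,0,0],"rot":[0,0,0]},
    {"offset":[0,0,0],"rot":[0,0,0]},
    {"offset":[0,0,0],"rot":[0,0,0]},
    {"offset":[0,0,0],"rot":[0,0,0]},
    {"offset":[0,0,0],"rot":[0,0,0]},
    {"offset":[0,0,0],"rot":[0,0,0]},
    {"offset":[0,0,0],"rot":[0,0,0]}
  ],
  "hand": 0,
  "newtons": 12
}}

```text
time: 21.6
position: [0.4474, 0.0058, 0.0338]
tool_rot: [0.186, 0.983, 0.0, 0.0]
ft_force: [0.5, 1.1, 5.0]
grip_width: 0.0622
grip_force: 12.0
```

{"fn": "apply_moves", "kwargs": {
  "series": [
    {"offset":[0,0,1],"rot":[0,0,0]},
    {"offset":[0,0,2],"rot":[0,0,0]},
    {"offset":[0,0,3],"rot":[0,0,0]},
    {"offset":[0,0,3],"rot":[0,0,0]},
    {"offset":[0,0,3],"rot":[0,0,0]}
  ]
}}

```text
time: 22.1
position: [0.4475, 0.0057, 0.0641]
tool_rot: [0.186, 0.983, -0.0, 0.001]
ft_force: [0.1, 0.3, -1.1]
grip_width: 0.0622
grip_force: 12.0
```

```bash
python3 look.py w9; python3 - <<'E'
import cv2,numpy as np
from rig import vision
a=vision.camera('scene')[:,:,::-1][170:300,195:335];b=cv2.imread('pics/w9.png')
c=np.zeros((372,800,3),np.uint8);c[:371,:400]=cv2.resize(a,(400,371));c[:300,400:]=cv2.resize(b,(400,300))
cv2.imwrite('pics/c9.png',c)
E
```

```text
22.1 [0.4475 0.0057 0.0641] [ 1.858e-01  9.826e-01 -0.000e+00  6.000e-04] 0.0622
```

View pics/c9.png

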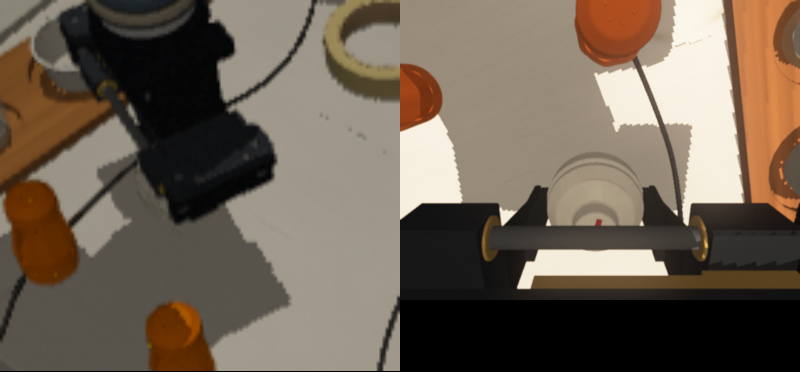

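The timer is held and level. I carry it to the plain board's large well, turning the hand -10° to clear the orange shaker.

{"fn": "apply_moves", "kwargs": {
  "series": [
    {"offset":[0,0,3],"rot":[0,0,0]},
    {"offset":[0,0,6],"rot":[0,0,0]},
    {"offset":[-0.1,-1.5,7],"rot":[0,0,-1]},
    {"offset":[-0.4,-4.5,7],"rot":[0,0,-2]},
    {"offset":[-0.7,-7.5,7],"rot":[0,0,-3]},
    {"offset":[-1,-10.5,7],"rot":[0,0,-4]},
    {"offset":[-1.3,-13.5,7],"rot":[0,0,-5]},
    {"offset":[-1.6,-16.5,7],"rot":[0,0,-6]},
    {"offset":[-1.9,-19.5,7],"rot":[0,0,-7]},
    {"offset":[-2.2,-22.5,7],"rot":[0,0,-8]},
    {"offset":[-2.5,-25.5,7],"rot":[0,0,-9]},
    {"offset":[-2.7,-28,7],"rot":[0,0,-10]},
    {"offset":[-2.8,-29.1,5],"rot":[0,0,-10]},
    {"offset":[-2.8,-29.1,2.5],"rot":[0,0,-10]},
    {"offset":[-2.8,-29.1,0.5],"rot":[0,0,-10]},
    {"offset":[-2.8,-29.1,-1],"rot":[0,0,-10]},
    {"offset":[-2.8,-29.1,-2],"rot":[0,0,-10]},
    {"offset":[-2.8,-29.1,-2.4],"rot":[0,0,-10]},
    {"offset":[-2.8,-29.1,-2.5],"rot":[0,0,-10]},
    {"offset":[-2.8,-29.1,-2.5],"rot":[0,0,-10]}
  ]
}}

```text
time: 24.2
position: [0.4194, -0.2853, 0.0388]
tool_rot: [0.271, 0.963, -0.0, 0.0]
ft_force: [0.5, 0.1, -0.7]
grip_width: 0.0619
grip_force: 12.0
```

{"fn": "apply_moves", "kwargs": {
  "series": [
    {"offset":[0,0,-0.1],"rot":[0,0,0]},
    {"offset":[0,0,-0.1],"rot":[0,0,0]}
  ]
}}

```text
time: 24.4
position: [0.4195, -0.2854, 0.0381]
tool_rot: [0.271, 0.963, -0.0, 0.0]
ft_force: [0.2, 0.3, -2.0]
grip_width: 0.0621
grip_force: 12.0
```

{"fn": "apply_moves", "kwargs": {
  "series": [
    {"offset":[0,0,0],"rot":[0,0,0]},
    {"offset":[0,0,0],"rot":[0,0,0]},
    {"offset":[0,0,0],"rot":[0,0,0]},
    {"offset":[0,0,0],"rot":[0,0,0]},
    {"offset":[0,0,2],"rot":[0,0,0]},
    {"offset":[0,0,6],"rot":[0,0,0]},
    {"offset":[0,0,10],"rot":[0,0,0]},
    {"offset":[0,0,15],"rot":[0,0,0]},
    {"offset":[-1,25,20],"rot":[0,0,0]},
    {"offset":[-1,25,20],"rot":[0,0,0]},
    {"offset":[-1,25,20],"rot":[0,0,0]},
    {"offset":[-1,25,20],"rot":[0,0,0]},
    {"offset":[-1,25,20],"rot":[0,0,0]},
    {"offset":[-1,25,20],"rot":[0,0,0]},
    {"offset":[-1,25,20],"rot":[0,0,0]},
    {"offset":[-1,25,20],"rot":[0,0,0]}
  ],
  "hand": 1
}}

```text
time: 26.0
position: [0.4096, -0.036, 0.2375]
tool_rot: [0.271, 0.963, -0.0, 0.0]
ft_force: [-0.6, -0.8, 0.7]
grip_width: 0.0872
grip_force: 0.0
```

```bash
python3 - <<'E'
from h import *
from rig import nets
a=vision.camera('scene')[:,:,::-1].copy();t=vision.camera('top')[:,:,::-1].copy()
for c in ['scene','top']:
  for n in ['sauce_cup','salt_a','timer','tape','keys','plain_board','paddle_board']:
    print(c,n,[(round(d['conf'],2),np.round(d['centre'],3).tolist()) for d in nets.spot_point(c,n) if d['conf']>.4])
o=np.zeros((590,800,3),np.uint8)
for i,(im,r) in enumerate([(a,(150,260,130,290)),(a,(240,365,310,450)),(t,(180,310,150,260)),(t,(200,310,340,470))]):
    q=im[r[0]:r[1],r[2]:r[3]];f=min(400/q.shape[1],295/q.shape[0]);q=cv2.resize(q,None,fx=f,fy=f,interpolation=2)[:295,:400]
    y,x=(i//2)*295,(i%2)*400;o[y:y+q.shape[0],x:x+q.shape[1]]=q
cv2.imwrite('pics/final.png',o)
E
```

```text
scene sauce_cup [(0.77, [0.504, 0.172, 0.008])]
scene salt_a [(0.86, [0.44, -0.41, -0.002]), (0.77, [0.401, 0.182, 0.003]), (0.75, [0.347, 0.054, 0.002]), (0.75, [0.337, -0.101, -0.0])]
scene timer [(0.72, [0.416, -0.286, 0.003])]
scene tape [(0.81, [0.674, -0.014, 0.005])]
scene keys [(0.73, [0.656, -0.147, -0.001])]
scene plain_board [(0.59, [0.412, -0.287, 0.002]), (0.57, [0.462, -0.282, 0.005])]
scene paddle_board [(0.8, [0.46, 0.183, 0.002])]
top sauce_cup [(0.61, [0.496, 0.173, 0.006])]
top salt_a [(0.85, [0.511, -0.285, 0.003]), (0.79, [0.437, -0.407, 0.005]), (0.57, [0.406, 0.181, 0.003])]
top timer [(0.62, [0.419, -0.285, 0.002])]
top tape [(0.97, [0.679, -0.015, -0.003])]
top keys [(0.77, [0.656, -0.143, -0.002])]
top plain_board [(0.96, [0.463, -0.288, -0.002])]
top paddle_board [(0.76, [0.456, 0.178, 0.002])]
```

View pics/final.png

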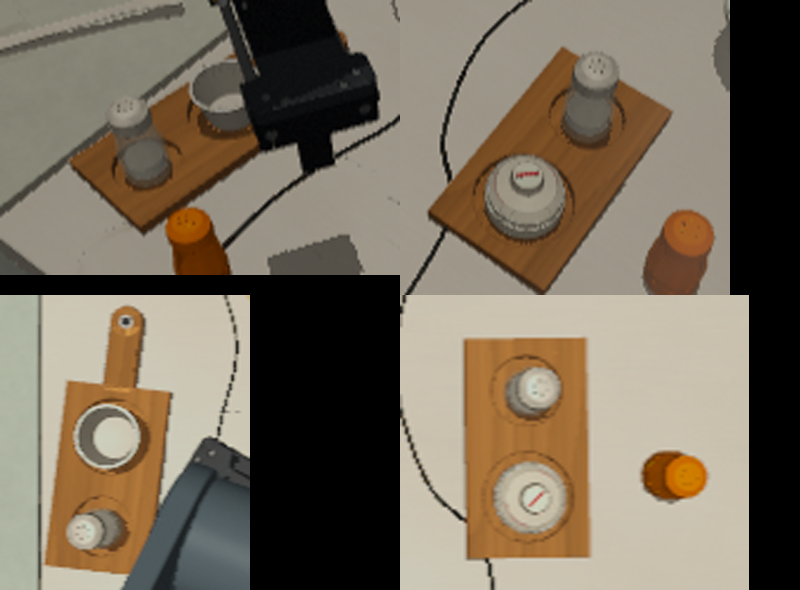

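All four things stand upright and centred in their wells, and the tape and keys have not moved.

```bash
python3 -c "
from rig import hand_in
print(hand_in())"
```

```text
the job is handed in; nothing more can be done
None
```

Both kits are made up and the job is handed in at about 26 s of the 99 s allowed: sauce cup and one salt shaker on the paddle board, timer and the other shaker on the plain board, keys and tape left in place. `hand_in()` returned no verdict, so this rests on my last camera check, which showed all four upright and centred in their wells.

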